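Locate a circuit board in the board holder and close the rail on it

ROBOT

A 6-joint arm with a two-finger parallel gripper is mounted at the origin on the work surface. World frame = base frame: x ahead of the robot, y to its left, z up, the work surface at z = 0. Lengths are in m, angles in rad, forces in N, time in s.
With the tool pointing down it reaches from about 0.4 to 0.825 m from the base axis. Payload 7 kg.
Tool frame: the origin (TCP) lies midway between the tips of the shut fingers; the grasp point (between the pads) lies 19 mm behind it (pinch_z is the distance from the TCP to the grasp point, in m); z points along the fingers, y is the line along which they close (so a half turn about z gives the same grasp; the last joint's range is limited). The gripper opens to 88 mm and grips with 3 to 60 N. Pads are 19 mm wide; open, the fingers measure 130 mm over their backs; the gripper's body (78 mm by 193 mm) begins 47 mm behind the grasp point.
Start: joints at [-0.899, 0.359, 0.012, 0, -1.224, -0.288], TCP at [0.253, -0.626, 0.227] pointing down, gripper open.
Joint ranges: [-3.07, 3.07], [-1.43, 2.12], [-1.02, 1.25], [-3.03, 1.67], [-3.05, -0], [-3.03, 3.03]. Speed limits (rad/s): [2.39, 2.39, 3.01, 3.14, 3.14, 3.14].

INTERFACE

Orientations are given as a rotation vector (axis times angle).
In Python, from bench import * gives the robot as it stands.
- The arm moves only by the tool drive_tool, never from a script. Its argument "moves" is a list of rows, each a list of 2 entries, a list of its own where there are three numbers: the shift along the tool's x, y, z in mm, then the turn about the tool's z in rad. In form: [[[tx, ty, tz], roll], ...]. A call has 1 to 20 rows; each row shifts and turns the commanded pose from where the row before left it, along the tool's axes as they then stand; what a row does not reach is not made up. A row lasts 1/12 s, in which the tool goes at most 41.7 mm and 7.16 degrees, less where a joint would pass 70% of its speed; a pose out of reach is approached as far as the arm can. A call is refused whole if a number of a shift passes 41.7 or a number of a turn 0.125, either way. A call with a gripper value outside its range is refused whole. "claw" is the finger opening in mm, from 0 to 87.6, set as the call begins (left out, the last holds). The fingers move at their own pace and stop on an object; the grip force is fixed at half the most. Time passes only in rows, so rows that do not move let the fingers close. It gives the time, the measured TCP pose, the force, the opening and the grip force at its end, in the units of the state.
- sense(): the state, without advancing time (a new reading comes with each control period).
- read_camera(name): name is "scene" or "top"; returns a dict with "pixels" (400x640x3 uint8, blue, green, red), "z_map" (400x640 float32, m along the optical axis (not along the pixel's ray), 0 where there is no reading), "fx", "fy", "cx", "cy" (pixels), "world_from_camera" (4x4, takes a point from camera to world coordinates). Camera axes: x right, y up, looking along -z (the intrinsics and any distortion apply to the point x, -y, -z); pixel columns grow to the right and rows downward; lengths in m; the calibration is good to about 2 mm. A picture is of the moment at which its call begins.
- close_job(): hands the job in; it is judged then, once.
Trained networks look in a picture, given as the dict that the camera call returned (one of the last four; its "shot" number tells which), for a name from the list of things; names that differ only in an ending like _2 or _b are one class to them, and where a whole thing is asked for, a point or a joint stands for the part that bears it (a point fixed in the world has none). Each returns a list of dicts, best first, with "confidence" (0 to 1); they miss things now and then, are a little off and sometimes report something else, mostly with a low value. They report only what shows in the picture. A call takes as long as a camera call.
- search_frame(thing, picture): "point" ([column, row] in pixels, amid what is visible of it).
- outline_of(thing, picture): "pixels" (400x640 bool, what is visible of it) and "point" ([column, row] in pixels, amid what is visible of it).
- spot_point(thing, picture): "point" ([column, row] in pixels: a listed point, or the origin of a listed thing).
The state is a dict: "t": time; "joint_positions": joint angles; "qd": joint speeds; "joint_efforts": joint torques, N m; "ee_pos": TCP position; "ee_rot": TCP orientation; "wrist_force": force on the tool from outside, world axes, zero at the start; "ft_torque": the same for the moment, N m; "grip_width": opening from 0.0 (shut) to 1.0 (fully open); "gripper_force": force on a finger pad.
Only numpy, scipy, OpenCV 4.12 (cv2) and the standard library are available. Lean on these libraries where they do the work, as an engineer would, in place of code of your own. Each camera call takes 0.05 s, during which the arm holds its last target. There are 200 camera calls.

TASK

Set the circuit board up in the board holder for repair: push it gently along the bed until it lies flush against both the fixed far rail and the blue end stop, and push the sliding rail (orange strip) up against the board so that it is held between the two rails. Only push with the fingers: do not pick the board up, and leave the motor module, the screwdriver and the bracket beside the holder alone.

Things in the scene. Friction and masses are not known exactly. Their poses are not given: they have to be found in the camera images.
- holder: Board holder fixed on the bench, turned up to 0.3 rad: grey flat bed 270 (x) by 340 mm (y), spanning holder x -150 to +120, y -170 to +170 mm; bed top 10 mm above the bench. Origin at bench height; x points from the sliding rail to the fixed rail (away from the robot), y left, z up. 8 mm shafts run along x at y = -155 and +155 mm, 13 mm above the bed, from 22 mm tall blocks at x = -142 mm.
- fixed_face (a point): Middle of the fixed rail's flat front face, 9 mm above the bed, at holder x = +85, y = 0 mm; holder's axes. The fixed rail is an aluminium bar along the whole far end of the bed, its top 18 mm above the bed. The board's +x edge belongs flat against this face.
- stop_face (a point): Point on the flat face of the end stop, 7 mm above the bed, at holder x = +47.5, y = +100 mm; holder's axes. The stop is a blue block on the bed; this face looks to holder -y and spans holder x +10 to +85 mm, its top 14 mm above the bed. The board's +y edge belongs flat against it.
- slide_rail (a joint): Travel of the sliding rail along holder +x, m: 0 = fully back (nearest the robot), up to 0.14. Its front face is at holder x = -105 mm plus this value, so it meets the board pushed home at 0.100. It slides stiffly (about 3 N, plus 15 N per m/s) and stays where it is left; push it on its back face.
- slide_face (a point): Middle of the sliding rail's flat front face (it looks to holder +x), 9 mm above the bed. The rail is an aluminium bar with an orange strip on top, 20 mm thick (back face 20 mm behind this point), 280 mm long in y, top 18 mm above the bed; at each end a black bearing block, 34 x 26 mm, 26 mm tall, on a shaft at holder y = -155 and +155 mm.
- board: Loose green circuit board flat on the bed, components up, 90 (x) by 120 (y) by 2 mm, 0.11 to 0.22 kg, origin at the centre of its underside, axes within 0.25 rad of the holder's. Pushed home its origin is at holder x = +40, y = +40, z = +10 mm. Its tallest parts reach 16 mm above the bed.
- long_header (a point): Middle of the outer face (looking to board -x) of the long black pin header, 7.5 mm above the bed, at board x = -40.5, y = 0 mm; board's axes. The header stands along the board's -x edge, 4.5 mm inside it, 80 mm long in y, 9 mm thick, top 13 mm above the bed. Good to push on.
- short_header (a point): Middle of the outer face (looking to board -y) of the short black pin header, 7.5 mm above the bed, at board x = 0, y = -55.5 mm; board's axes. The header stands along the board's -y edge, 4.5 mm inside it, 50 mm long in x, 9 mm thick, top 13 mm above the bed. Good to push on.
- feeder: Bystander: loose black motor module, 115 x 60 mm, 50 mm tall, on the bench to the left (+y) of the holder; origin at the centre of its underside.
- screwdriver: Bystander: loose screwdriver lying on the bench to the right (-y) of the holder, roughly along x, about 0.2 m long; origin on its underside.
- bracket: Bystander: loose U-shaped aluminium bracket, 60 x 40 mm, 42 mm tall, on the bench to the right (-y) and far end of the holder; origin at the centre of its underside.

How it is judged:
By the outcome, as a careful person would: the job done as asked, in the order asked, and still so for the second after the job is handed in, with the robot touching nothing.
It also fails if it takes over 48 s, if anything falls off the work surface, if the arm or the gripper's body presses on something with over 40 N, if the wrist force passes 120 N, or if a joint passes its speed limit or range.

## Working session

There is one attempt and no reset: what is moved stays moved. The work goes in short steps, Python scripts to look and compute and a tool call to move; the robot and the scene stay as the last step left them, time stands still between calls to the robot, and variables do not carry over. Pictures are saved under pics/ and viewed, at most 10 in all, crops included, and the job is handed in when it is done.

Besides the shell and the picture viewer there is one more tool, called after "Call:" as a command line: name --argument value ..., lists and objects as JSON in quotes. drive_tool: Moves the arm, as the interface text tells. Its arguments: {"type":"object","properties":{"moves":{"type":"array","items":{"type":"array"}},"claw":{"type":"number"}},"required":["moves"]}

```bash
mkdir -p pics; cat > h.py <<'E'
from bench import *
import numpy as np, cv2
def w(p,uv,z=None):
    u,v=uv; M=np.array(p["world_from_camera"])
    d=np.array([(u-p["cx"])/p["fx"],-(v-p["cy"])/p["fy"],-1.0])
    if z is None: 
        s=p["z_map"][int(round(v)),int(round(u))]
    else:
        D=M[:3,:3]@d; s=(z-M[2,3])/D[2]
    return M[:3,:3]@(d*s)+M[:3,3]
def proj(p,P):
    M=np.array(p["world_from_camera"]); c=M[:3,:3].T@(np.array(P)-M[:3,3])
    return np.array([p["cx"]+p["fx"]*c[0]/-c[2],p["cy"]-p["fy"]*c[1]/-c[2]])
Z=dict(holder=0,fixed_face=.019,stop_face=.017,slide_face=.019,board=.010,long_header=.0175,short_header=.0175,feeder=0,screwdriver=0,bracket=0)
E
python3 - <<'E'
from h import *
s=sense(); print(s)
for n in("top","scene"):
    p=read_camera(n); cv2.imwrite(f"pics/{n}0.png",p["pixels"]); print(n,[k for k in p],p["fx"],np.round(p["world_from_camera"],3).tolist())
    for t,z in Z.items():
        for r in spot_point(t,p)[:2]: print(t,np.round(r["point"],1),round(r["confidence"],2),np.round(w(p,r["point"],z),4))
E
```

```text
{'t': 0.0, 'joint_positions': array([-8.98882536e-01,  3.59387518e-01,  1.10808922e-02, -3.47054162e-04,
       -1.22413403e+00, -2.88099258e-01]), 'qd': array([-0.00166531, -0.00232929,  0.00011866, -0.00074866, -0.00129912,
       -0.00047016]), 'joint_efforts': array([ 3.03870647e-04, -5.82716775e+01,  2.93062162e+01,  6.99715465e+00,
        7.05628467e-03, -1.24163557e-04]), 'ee_pos': array([ 0.25254924, -0.62544433,  0.22563245]), 'ee_rot': array([ 5.98928635e-01, -3.08349320e+00, -2.52733287e-03]), 'wrist_force': array([-0.62248206, -0.22808362,  0.81005792]), 'ft_torque': array([ 0.0062896 , -0.04237624, -0.00013406]), 'gripper_force': 0.0, 'grip_width': 1.002245107430122}
top ['pixels', 'z_map', 'fx', 'fy', 'cx', 'cy', 'world_from_camera', 'shot'] 487.1868617939247 [[-0.005, 0.991, -0.136, 0.462], [-1.0, -0.004, 0.005, 0.043], [0.004, 0.136, 0.991, 1.121], [0.0, 0.0, 0.0, 1.0]]
fixed_face [323.2 184.3] 0.87 [0.6616 0.0255 0.019 ]
stop_face [271.2 188.8] 0.64 [0.652  0.1449 0.017 ]
slide_face [299.5 260.1] 0.96 [0.4889 0.0798 0.019 ]
board [315.  212.4] 0.81 [0.5978 0.0446 0.
[... 468 characters left out ...]
.203, 0.145, 0.188], [0.003, 0.59, 0.808, 1.051], [0.0, 0.0, 0.0, 1.0]]
fixed_face [331.1 211.8] 0.62 [0.6645 0.0307 0.019 ]
stop_face [373.7 221.6] 0.9 [0.6652 0.1416 0.017 ]
slide_face [368.2 162.3] 0.64 [0.4785 0.0896 0.019 ]
board [337.  191.7] 0.63 [0.5917 0.0289 0.01  ]
board [343.6 183.7] 0.39 [0.5612 0.0397 0.01  ]
long_header [344.2 184. ] 0.8 [0.5675 0.0425 0.0175]
long_header [363.2 159. ] 0.38 [0.469  0.0737 0.0175]
short_header [317.  189.1] 0.6 [ 0.6022 -0.0232  0.0175]
feeder [420.5 246. ] 0.81 [0.6958 0.2669 0.    ]
screwdriver [284.9 141.1] 0.84 [ 0.4442 -0.1616  0.    ]
bracket [255.3 179.9] 0.69 [ 0.6012 -0.1974  0.    ]
bracket [319.4 186.6] 0.21 [ 0.5796 -0.0226  0.    ]
```

View pics/top0.png

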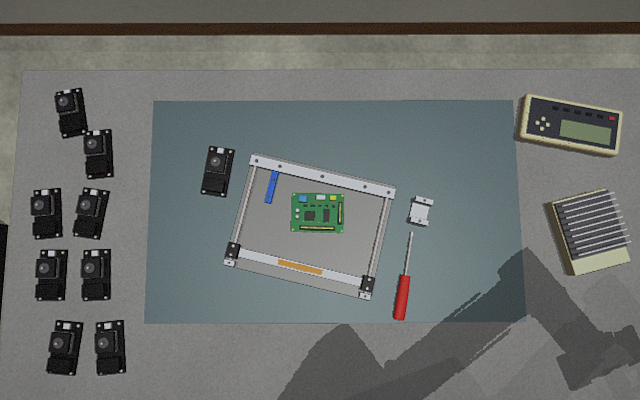

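View pics/scene0.png

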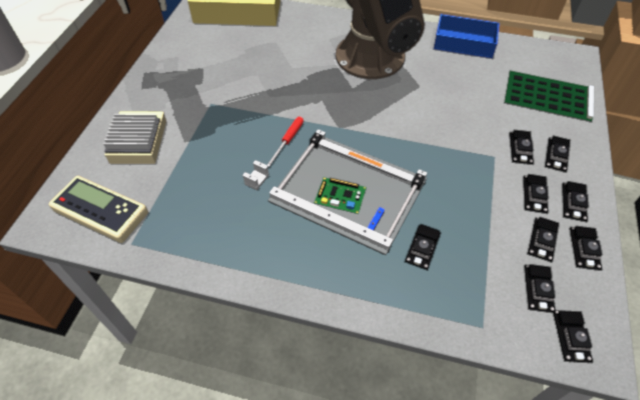

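The top view shows the holder turned by about -0.25 rad. The fixed rail runs from (252,158) to (394,192), the blue stop is at (272,187), the board at (318,212) and the slide rail at (300,267), nearly fully back. Next I'll fit the poses precisely.

```bash
cat >> h.py <<'E'
from scipy.optimize import minimize
from scipy.spatial.transform import Rotation as R
def rect(x0,x1,y0,y1,z): return [[x0,y0,z],[x1,y0,z],[x1,y1,z],[x0,y1,z]]
def poly(p,pose,r):
    c,s=np.cos(pose[2]),np.sin(pose[2])
    return np.array([proj(p,[pose[0]+c*a-s*b,pose[1]+s*a+c*b,z]) for a,b,z in r])
def render(p,pose,boxes,S=4):
    m=np.zeros((400*S,640*S),np.uint8)
    for b in boxes:
        pts=np.round(((poly(p,pose,b)+.5)*S-.5)*16).astype(np.int32)
        cv2.fillPoly(m,[cv2.convexHull(pts)],255,shift=4)
    return cv2.resize(m,(640,400),interpolation=cv2.INTER_AREA)/255.
def fit(pm,boxes,x0):
    f=lambda q:sum(np.abs(render(p,q,boxes)-m).sum() for p,m in pm)
    best=None
    for k in range(2):
        sim=np.array([x0]+[np.array(x0)+d for d in ([.01,0,0],[0,.01,0],[0,0,.08])])
        r=minimize(f,x0,method="Nelder-Mead",options=dict(initial_simplex=sim,xatol=2e-4,fatol=.1)); x0=r.x
    return r.x,r.fun
BOARD=[rect(-.045,.045,-.06,.06,.010)+rect(-.045,.045,-.06,.06,.012)]
def hull(x0,x1,y0,y1,z0,z1): return rect(x0,x1,y0,y1,z0)+rect(x0,x1,y0,y1,z1)
HOLD=[hull(-.15,.12,-.17,.17,0,.010),hull(.085,.12,-.17,.17,0,.028)]
E
python3 - <<'E'
from h import *
ps=[read_camera(n) for n in("top","scene")]
s=sense(); Rm=R.from_rotvec(s["ee_rot"]).as_matrix(); print("tool x,y",Rm[:,0].round(3),Rm[:,1].round(3))
for t,b,x0 in(("holder",HOLD,[.58,.045,-.25]),("board",BOARD,[.597,.04,0])):
    pm=[]
    for p in ps:
        o=outline_of(t,p)
        if o:
            print(t,[(round(a["confidence"],2),a["pixels"].sum()) for a in o]); pm.append((p,o[0]["pixels"].astype(float)))
    if pm:
        for q in [pm]+[[a] for a in pm]: print(t,fit(q,b,x0))
p=ps[0]; c=p["pixels"][140:310,210:410]; cv2.imwrite("pics/crop.png",cv2.resize(c,None,fx=3.5,fy=3.5,interpolation=cv2.INTER_CUBIC))
E
```

```text
tool x,y [-0.927 -0.374 -0.   ] [-0.374  0.927  0.   ]
holder [(0.88, np.int64(15234))]
holder [(0.6, np.int64(9135))]
holder (array([ 0.58367122,  0.052293  , -0.24021743]), np.float64(4367.796078431373))
holder (array([ 0.58253361,  0.05307606, -0.24006757]), np.float64(2608.972549019608))
holder (array([ 0.58426575,  0.05099539, -0.23739894]), np.float64(1753.5764705882352))
board [(0.79, np.int64(2035)), (0.59, np.int64(15338)), (0.56, np.int64(1259))]
board [(0.94, np.int64(1358))]
board (array([ 0.59774781,  0.03979749, -0.03747617]), np.float64(143.10980392156864))
board (array([ 0.59756968,  0.04002606, -0.03629245]), np.float64(51.33725490196079))
board (array([ 0.59935493,  0.03917373, -0.03511412]), np.float64(83.08235294117648))
```

View pics/crop.png

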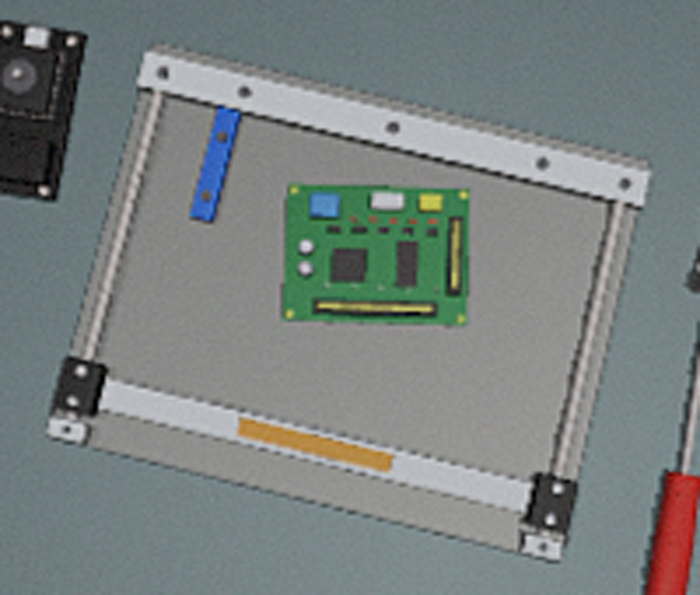

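The crop shows the board skewed about +0.2 rad relative to the holder. The long header is on its near side at crop (375,307), the short header on its right at (456,257), and the slide rail is nearly fully back. I'll align the tool with the holder and travel over.

Call:
drive_tool --moves '[[[0,0,0],0.125],[[0,0,0],0.125],[[0,0,0],0.125],[[0,0,0],0.125],[[0,0,0],0.123],[[-5.8,40,0],0],[[-5.8,40,0],0],[[-5.8,40,0],0],[[-5.8,40,0],0],[[-5.8,40,0],0],[[-5.8,40,0],0],[[-5.8,40,0],0],[[-5.8,40,0],0],[[-5.8,40,0],0],[[-5.8,40,0],0],[[-5.8,40,0],0],[[-5.8,40,0],0],[[-5.8,40,0],0],[[-5.8,40,0],0],[[-5.8,40,0],0]]' --claw 35

```text
t: 3.07
ee_pos: [0.4797, -0.0615, 0.2271]
ee_rot: [0.374, 3.118, 0.001]
wrist_force: [2.0, -1.1, 0.7]
grip_width: 0.401
gripper_force: 0.0
```

```bash
cat >> h.py <<'E'
H=np.array([.583,.0523,-.240])
def inH(xy,yaw=0):
    c,s=np.cos(H[2]),np.sin(H[2]); d=np.array(xy)[:2]-H[:2]
    return np.array([c*d[0]+s*d[1],-s*d[0]+c*d[1],yaw-H[2]])
def st():
    s=sense(); M=R.from_rotvec(s["ee_rot"]).as_matrix()
    print("t",round(s["t"],2),"H x,y mm",(inH(s["ee_pos"])[:2]*1e3).round(1),"z",round(s["ee_pos"][2]*1e3,1),"tooly-angle rel",round(np.arctan2(M[1,1],M[0,1])-np.pi/2-H[2],4),"F",s["wrist_force"].round(1),"w",round(s["grip_width"]*87.6,1))
E
python3 -c "
from h import *
st()"
```

```text
t 3.07 H x,y mm [ -73.2 -135.1] z 227.1 tooly-angle rel 0.0012 F [ 2.  -1.1  0.7] w 35.1
```

Call:
drive_tool --moves '[[[-5,40,0],0],[[-5,40,0],0],[[-5,40,10],0],[[0,2,40],0],[[0,0,40],0],[[0,0,40],0],[[0,0,30],0],[[0,0,25],0],[[0,0,15],0],[[0,0,0],0],[[0,0,0],0]]'

```text
t: 3.98
ee_pos: [0.5227, 0.0512, 0.0263]
ee_rot: [-0.374, -3.118, 0.002]
wrist_force: [0.3, 0.1, 0.4]
grip_width: 0.399
gripper_force: 0.0
```

```bash
python3 -c "
from h import *
st()
p=read_camera('top'); cv2.imwrite('pics/a.png',cv2.resize(p['pixels'][140:310,210:410],None,fx=3.5,fy=3.5,interpolation=cv2.INTER_CUBIC))"
```

```text
t 3.98 H x,y mm [-58.3 -15.4] z 26.3 tooly-angle rel 0.0011 F [0.3 0.1 0.4] w 34.9
```

View pics/a.png

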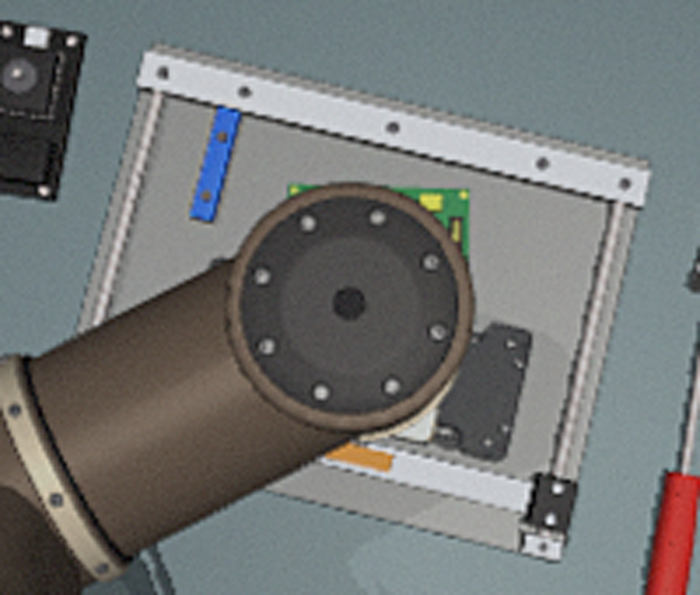

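The arm hides the near half of the board, and the fingers are behind the long header. Lowering, then pushing +x.

Call:
drive_tool --moves '[[[0,0,5],0],[[0,0,4.5],0],[[-4,0,0],0],[[-4,0,0],0],[[-3,0,0],0],[[-3,0,0],0],[[-3,0,0],0],[[-2,0,0],0],[[-2,0,0],0],[[-2,0,0],0],[[-2,0,0],0],[[-2,0,0],0],[[-2,0,0],0],[[-2,0,0],0],[[-2,0,0],0],[[-2,0,0],0],[[-2,0,0],0],[[-2,0,0],0]]'

```text
t: 5.53
ee_pos: [0.561, 0.0421, 0.0171]
ee_rot: [0.375, 3.119, 0.0]
wrist_force: [-1.1, 0.3, 0.4]
grip_width: 0.399
gripper_force: 0.5
```

```bash
python3 - <<'E'
from h import *
st()
for n in("top","scene"):
    p=read_camera(n); o=outline_of("board",p)
    for t in("board","long_header","short_header"):
        for r in spot_point(t,p)[:1]: print(n,t,round(r["confidence"],2),(inH(w(p,r["point"],Z[t]))[:2]*1e3).round(1))
    cv2.imwrite(f"pics/b_{n}.png",cv2.resize(p["pixels"][110:270,240:440],None,fx=3.5,fy=3.5,interpolation=cv2.INTER_CUBIC))
E
```

```text
t 5.53 H x,y mm [-19.  -15.2] z 17.1 tooly-angle rel 0.0007 F [-1.1  0.3  0.4] w 34.9
scene board 0.29 [ 60.  103.6]
scene long_header 0.9 [  5.4 -10.2]
scene short_header 0.84 [ 47.4 -64.6]
```

View pics/b_scene.png

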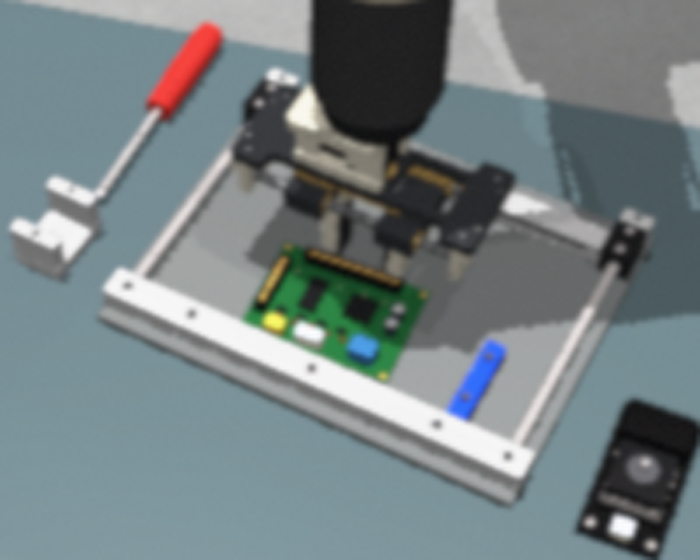

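The scene crop shows the board now square with the rails, a few mm short of the fixed rail. The fingers are behind the long header at (360,265), so I'll continue gently.

Call:
drive_tool --moves '[[[-1,0,0],0],[[-1,0,0],0],[[-1,0,0],0],[[-1,0,0],0],[[-1,0,0],0],[[-1,0,0],0],[[-1,0,0],0],[[0,0,0],0]]'

```text
t: 6.7
ee_pos: [0.5678, 0.0405, 0.0171]
ee_rot: [0.375, 3.119, 0.0]
wrist_force: [-0.3, 1.0, 0.1]
grip_width: 0.398
gripper_force: 0.3
```

```bash
cat >> h.py <<'E'
def bfit(x0):
    p=read_camera("scene"); o=outline_of("board",p)
    if not o: print("no board"); return
    q,e=fit([(p,o[0]["pixels"].astype(float))],BOARD,x0); b=inH(q,q[2]); print("board H",(b[:2]*1e3).round(1),"yaw",b[2].round(3),"err",round(e),"conf",round(o[0]["confidence"],2))
E
python3 - <<'E'
from h import *
st(); bfit([.615,.033,-.24])
E
```

```text
t 6.7 H x,y mm [-12.  -15.1] z 17.1 tooly-angle rel 0.0007 F [-0.3  1.   0.1] w 34.8
board H [ 35.9 -16.2] yaw 0.033 err 102 conf 0.69
```

Call:
drive_tool --moves '[[[-1,0,0],0],[[-1,0,0],0],[[0,0,0],0]]'

```text
t: 7.05
ee_pos: [0.5697, 0.0401, 0.0171]
ee_rot: [0.375, 3.119, 0.0]
wrist_force: [-0.3, 0.6, 0.1]
grip_width: 0.398
gripper_force: 0.4
```

Call:
drive_tool --moves '[[[-1,0,0],0],[[-1,0,0],0],[[0,0,0],0]]'

```text
t: 7.3
ee_pos: [0.5705, 0.0397, 0.0169]
ee_rot: [-0.375, -3.117, 0.0]
wrist_force: [-4.4, 4.1, 2.5]
grip_width: 0.397
gripper_force: 2.8
```

```bash
python3 - <<'E'
from h import *
st(); bfit([.615,.033,-.24])
E
```

```text
t 7.3 H x,y mm [ -9.1 -15.2] z 16.9 tooly-angle rel 0.0005 F [-4.4  4.1  2.5] w 34.8
board H [ 35.4 -16.7] yaw 0.034 err 139 conf 0.67
```

The board meets the fixed rail at about 5 N. Now I'll retreat, lift, go over to the short-header side and turn 90°.

Call:
drive_tool --moves '[[[5,0,0],0],[[5,0,0],0],[[0,0,-25],0],[[0,0,-30],0],[[-10,-35,0],0],[[-20,-35,0],0],[[-29,-15,0],0]]' --claw 0

```text
t: 7.98
ee_pos: [0.597, -0.0566, 0.0732]
ee_rot: [0.374, 3.119, 0.001]
wrist_force: [-0.4, 1.5, -1.5]
grip_width: 0.006
gripper_force: 0.0
```

Call:
drive_tool --moves '[[[0,0,0],-0.1208],[[0,0,0],-0.1208],[[0,0,0],-0.1208],[[0,0,0],-0.1208],[[0,0,0],-0.1208],[[0,0,0],-0.1208],[[0,0,0],-0.1208],[[0,0,0],-0.1208],[[0,0,0],-0.1208],[[0,0,0],-0.1208],[[0,0,0],-0.1208],[[0,0,0],-0.1208],[[0,0,0],-0.1208],[[0,0,0],0]]'

```text
t: 9.15
ee_pos: [0.5988, -0.0546, 0.0721]
ee_rot: [-1.947, 2.465, -0.0]
wrist_force: [-0.6, -0.3, 0.3]
grip_width: 0.006
gripper_force: 0.0
```

```bash
python3 - <<'E'
from h import *
st(); bfit([.615,.033,-.24])
for n in("top","scene"):
    p=read_camera(n)
    for t in("board","long_header","short_header"):
        for r in spot_point(t,p)[:1]: print(n,t,round(r["confidence"],2),(inH(w(p,r["point"],Z[t]))[:2]*1e3).round(1))
p=read_camera("scene");cv2.imwrite(f"pics/c.png",cv2.resize(p["pixels"][110:270,240:440],None,fx=3.5,fy=3.5,interpolation=cv2.INTER_CUBIC))
E
```

```text
t 9.15 H x,y mm [  40.7 -100.1] z 72.1 tooly-angle rel 1.5769 F [-0.6 -0.3  0.3] w 0.6
board H [ 35.3 -15.9] yaw 0.044 err 140 conf 0.67
top long_header 0.56 [  1.2 -21.2]
top short_header 0.4 [ 44.3 -79.5]
scene board 0.96 [ 37.1 -20.6]
scene long_header 0.68 [  8.1 -15.9]
scene short_header 0.77 [ 46.5 -68.4]
```

View pics/c.png

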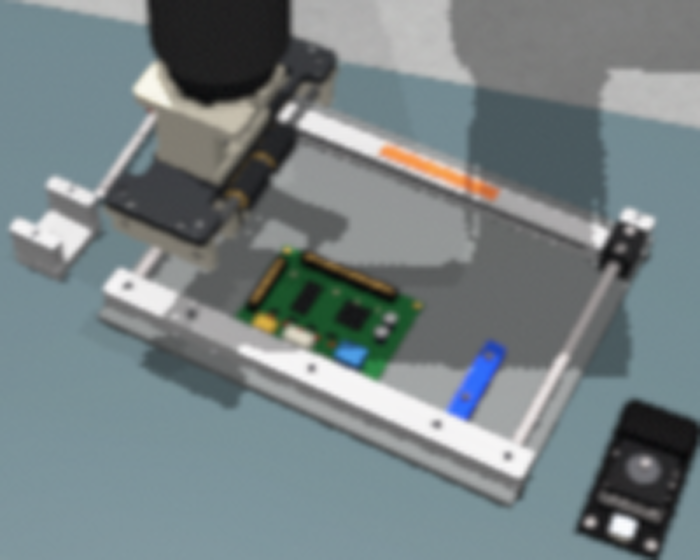

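The board lies along the fixed rail, and the fingers hover off its short-header side. I'll shift 8 mm away, descend, then push +y.

Call:
drive_tool --moves '[[[8,0,10],0],[[0,0,20],0],[[0,0,15],0],[[0,0,10],0],[[0,0,0],0],[[-4,0,0],0],[[-4,0,0],0],[[-4,0,0],0],[[-4,0,0],0],[[-3,0,0],0],[[-3,0,0],0],[[-3,0,0],0],[[-3,0,0],0],[[-3,0,0],0],[[-3,0,0],0],[[-3,0,0],0],[[-3,0,0],0]]'

```text
t: 11.12
ee_pos: [0.6065, -0.0234, 0.0171]
ee_rot: [1.94, -2.471, 0.0]
wrist_force: [-0.2, -1.7, 1.6]
grip_width: 0.005
gripper_force: 0.8
```

```bash
python3 - <<'E'
from h import *
st(); bfit([.62,.04,-.24])
E
```

```text
t 11.12 H x,y mm [ 40.9 -67.9] z 17.1 tooly-angle rel 1.5711 F [-0.2 -1.7  1.6] w 0.4
board H [35.4 -0.1] yaw -0.004 err 145 conf 0.7
```

Call:
drive_tool --moves '[[[-3,0,0],0],[[-3,0,0],0],[[-3,0,0],0],[[-3,0,0],0],[[-3,0,0],0],[[-3,0,0],0],[[-3,0,0],0],[[-3,0,0],0],[[-3,0,0],0],[[-2,0,0],0],[[-2,0,0],0],[[-1.5,0,0],0],[[-1.5,0,0],0],[[-1,0,0],0],[[-1,0,0],0],[[0,0,0],0]]'

```text
t: 12.55
ee_pos: [0.6152, 0.0116, 0.0171]
ee_rot: [-1.94, 2.471, -0.0]
wrist_force: [-0.2, 0.7, -0.3]
grip_width: 0.003
gripper_force: 0.0
```

```bash
python3 - <<'E'
from h import *
st(); bfit([.63,.08,-.24])
E
```

```text
t 12.55 H x,y mm [ 40.9 -31.9] z 17.1 tooly-angle rel 1.5713 F [-0.2  0.7 -0.3] w 0.3
board H [34.7 36.3] yaw -0.047 err 175 conf 0.78
```

Call:
drive_tool --moves '[[[-1,0,0],0],[[-1,0,0],0],[[-1,0,0],0],[[-1,0,0],0],[[0,0,0],0]]'

```text
t: 13.07
ee_pos: [0.6161, 0.0154, 0.0171]
ee_rot: [-1.94, 2.471, -0.0]
wrist_force: [-0.1, 0.4, 0.9]
grip_width: 0.003
gripper_force: 0.4
```

Call:
drive_tool --moves '[[[-1,0,0],0],[[-1,0,0],0],[[0,0,0],0]]'

```text
t: 13.32
ee_pos: [0.6161, 0.0168, 0.0171]
ee_rot: [1.939, -2.47, 0.0]
wrist_force: [-1.2, -4.3, 2.4]
grip_width: 0.005
gripper_force: 2.0
```

Contact with the stop at about 4 N. I'll nudge slightly, retreat, and look from above.

Call:
drive_tool --moves '[[[-0.5,0,0],0],[[0,0,0],0],[[6,0,0],0],[[8,0,0],0],[[10,0,-20],0],[[20,0,-30],0],[[30,0,-30],0.12],[[0,0,0],0.12],[[0,0,0],0.12],[[0,0,0],0.12],[[0,0,0],0.12],[[0,0,0],0.12],[[0,0,0],0.12],[[0,0,0],0.12],[[0,0,0],0.12],[[0,0,0],0.12],[[0,0,0],0.12],[[0,0,0],0.12],[[0,0,0],0.12],[[0,0,0],0.01]]' --claw 0

```text
t: 14.98
ee_pos: [0.5992, -0.0538, 0.0965]
ee_rot: [0.383, 3.118, 0.001]
wrist_force: [0.2, -0.1, 0.2]
grip_width: 0.007
gripper_force: 0.0
```

```bash
python3 - <<'E'
from h import *
st()
for n in("top","scene"):
    p=read_camera(n)
    for t in("board","long_header","short_header"):
        for r in spot_point(t,p)[:1]: print(n,t,round(r["confidence"],2),(inH(w(p,r["point"],Z[t]))[:2]*1e3).round(1))
    if n=="top":
        cv2.imwrite(f"pics/d.png",cv2.resize(p["pixels"][140:310,210:410],None,fx=3.5,fy=3.5,interpolation=cv2.INTER_CUBIC))
        o=outline_of("board",p)
        if o:
            q,e=fit([(p,o[0]["pixels"].astype(float))],BOARD,[.63,.082,-.24]); print(inH(q,q[2]),e)
E
```

```text
t 14.98 H x,y mm [ 40.9 -99.2] z 96.5 tooly-angle rel -0.0046 F [ 0.2 -0.1  0.2] w 0.6
scene board 0.78 [32.8 37.5]
scene long_header 0.72 [ 3.  45.4]
scene short_header 0.59 [ 43.6 -19.7]
```

View pics/d.png

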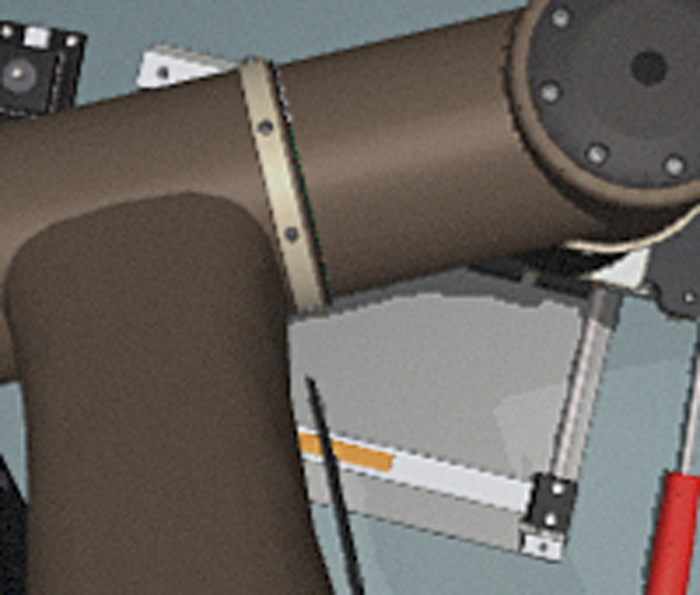

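The top view is blocked by the arm: the board is hidden under the link. Next I'll go behind the long header for a squaring nudge, with the fingers spread.

Call:
drive_tool --moves '[[[14,32,0],-0.005],[[14,32,0],0],[[14,32,0],0],[[14,32,0],0],[[15,11,0],0],[[0,0,20],0],[[0,0,30],0],[[0,0,20],0],[[0,0,9],0],[[0,0,0],0],[[-4,0,0],0],[[-4,0,0],0],[[-4,0,0],0],[[-3,0,0],0],[[-1,0,0],0],[[-1,0,0],0],[[-1,0,0],0],[[0,0,0],0]]' --claw 35

```text
t: 16.93
ee_pos: [0.5801, 0.0938, 0.0176]
ee_rot: [0.367, 3.12, 0.0]
wrist_force: [0.3, 0.3, -0.1]
grip_width: 0.394
gripper_force: 0.0
```

```bash
python3 - <<'E'
from h import *
st()
E
```

```text
t 16.93 H x,y mm [-12.7  39.6] z 17.6 tooly-angle rel 0.0061 F [ 0.3  0.3 -0.1] w 34.5
```

Call:
drive_tool --moves '[[[-1,0,0],0],[[-1,0,0],0],[[-1,0,0],0],[[0,0,0],0]]'

```text
t: 17.27
ee_pos: [0.5828, 0.0932, 0.0174]
ee_rot: [-0.366, -3.12, 0.0]
wrist_force: [0.2, -0.5, 0.1]
grip_width: 0.399
gripper_force: 0.1
```

Call:
drive_tool --moves '[[[-0.7,0,0],0],[[-0.7,0,0],0],[[0,0,0],0]]'

```text
t: 17.52
ee_pos: [0.5836, 0.0927, 0.0174]
ee_rot: [-0.367, -3.119, 0.001]
wrist_force: [-4.1, 0.7, 2.4]
grip_width: 0.399
gripper_force: 1.6
```

Flush at about 4 N. Now retreat, pass over the sliding rail and go down behind it.

Call:
drive_tool --moves '[[[4,0,0],0],[[6,0,0],0],[[0,0,-25],0],[[0,0,-25],0],[[30,-10,0],0],[[30,-10,0],0],[[30,-10,0],0],[[25,-10,0],0],[[10,0,0],0],[[0,0,0],0],[[0,0,10],0],[[0,0,0],0]]'

```text
t: 18.52
ee_pos: [0.4441, 0.0857, 0.0571]
ee_rot: [0.365, 3.12, 0.0]
wrist_force: [-0.7, -1.2, -0.8]
grip_width: 0.401
gripper_force: 0.0
```

```bash
python3 - <<'E'
from h import *
st()
for n in("top","scene"):
    p=read_camera(n)
    for t in("slide_face","board","long_header","short_header"):
        for r in spot_point(t,p)[:1]: print(n,t,round(r["confidence"],2),(inH(w(p,r["point"],Z[t]))[:2]*1e3).round(1))
    if n=="top":
        cv2.imwrite(f"pics/e.png",cv2.resize(p["pixels"][140:310,210:410],None,fx=3.5,fy=3.5,interpolation=cv2.INTER_CUBIC))
        for o in outline_of("board",p)[:1]:
            q,e=fit([(p,o["pixels"].astype(float))],BOARD,[.63,.082,-.24]); print(inH(q,q[2]),e)
E
```

```text
t 18.52 H x,y mm [-142.9   -0.6] z 57.1 tooly-angle rel 0.0069 F [-0.7 -1.2 -0.8] w 35.1
top board 0.91 [38.2 39.7]
top long_header 0.74 [ 4.7 37.1]
top short_header 0.91 [ 46.2 -25. ]
[ 0.041159    0.03968054 -0.01322247] 84.25882352941177
scene slide_face 0.6 [-101.5   -2.1]
scene board 0.79 [38.7 36.7]
scene long_header 0.61 [ 8.7 43. ]
scene short_header 0.83 [ 43.6 -17.1]
```

View pics/e.png

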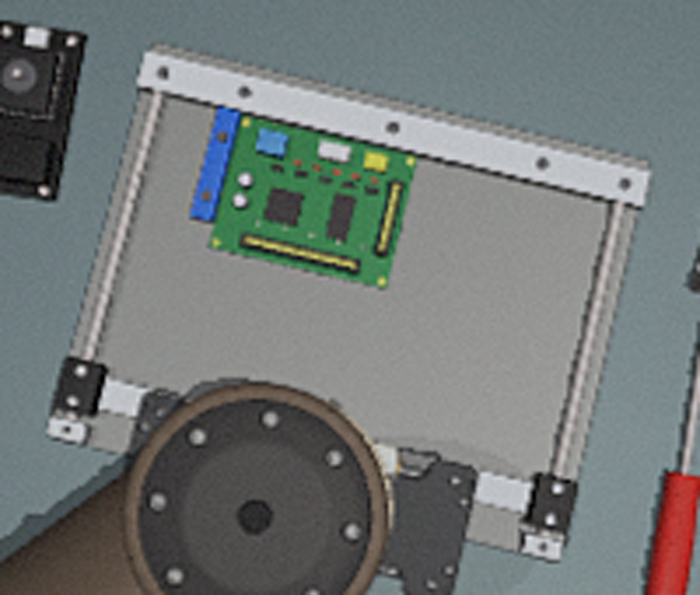

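The picture shows the board home in the corner, with its edge on the blue stop at (228,180) and its far edge on the fixed rail. The fingers are behind the slide rail. I'll descend and push.

Call:
drive_tool --moves '[[[0,0,15],0],[[0,0,15],0],[[0,0,9],0],[[0,0,0],0],[[-3,0,0],0],[[-3,0,0],0],[[-3,0,0],0],[[-4,0,0],0],[[-4,0,0],0],[[-4,0,0],0],[[-4,0,0],0]]'

```text
t: 19.98
ee_pos: [0.4682, 0.0793, 0.0187]
ee_rot: [-0.367, -3.12, 0.0]
wrist_force: [-3.6, 1.3, 2.1]
grip_width: 0.399
gripper_force: 1.9
```

Call:
drive_tool --moves '[[[-4,0,0],0],[[-4,0,0],0],[[-4,0,0],0],[[-4,0,0],0],[[-4,0,0],0],[[-4,0,0],0],[[-4,0,0],0],[[-4,0,0],0],[[-4,0,0],0],[[-4,0,0],0],[[-4,0,0],0],[[-4,0,0],0],[[-4,0,0],0],[[-4,0,0],0],[[-4,0,0],0],[[-4,0,0],0]]'

```text
t: 21.32
ee_pos: [0.5304, 0.0644, 0.0184]
ee_rot: [-0.367, -3.12, 0.0]
wrist_force: [-4.4, -2.1, -0.9]
grip_width: 0.402
gripper_force: 1.9
```

```bash
python3 - <<'E'
from h import *
st()
E
```

```text
t 21.32 H x,y mm [-54.   -0.8] z 18.4 tooly-angle rel 0.006 F [-4.4 -2.1 -0.9] w 35.2
```

Call:
drive_tool --moves '[[[-3,0,0],0],[[-3,0,0],0],[[-2,0,0],0],[[-2,0,0],0],[[-2,0,0],0],[[-1,0,0],0],[[-1,0,0],0],[[-1,0,0],0],[[-1,0,0],0],[[0,0,0],0]]'

```text
t: 22.15
ee_pos: [0.5462, 0.061, 0.0186]
ee_rot: [0.366, 3.12, 0.0]
wrist_force: [-3.5, -0.9, -1.2]
grip_width: 0.398
gripper_force: 1.3
```

Call:
drive_tool --moves '[[[-1,0,0],0],[[-1,0,0],0],[[0,0,0],0]]'

```text
t: 22.4
ee_pos: [0.5481, 0.0606, 0.0186]
ee_rot: [0.366, 3.12, 0.0]
wrist_force: [-3.0, -0.3, -1.3]
grip_width: 0.398
gripper_force: 1.2
```

Call:
drive_tool --moves '[[[-0.7,0,0],0],[[-0.7,0,0],0],[[0,0,0],0]]'

```text
t: 22.65
ee_pos: [0.5494, 0.0602, 0.0186]
ee_rot: [0.366, 3.12, 0.0]
wrist_force: [-2.1, 0.6, -1.1]
grip_width: 0.398
gripper_force: 1.3
```

```bash
python3 - <<'E'
from h import *
st()
E
```

```text
t 22.65 H x,y mm [-34.5  -0.3] z 18.6 tooly-angle rel 0.0063 F [-2.1  0.6 -1.1] w 34.9
```

Call:
drive_tool --moves '[[[-0.6,0,0],0],[[0,0,0],0]]'

```text
t: 22.82
ee_pos: [0.5498, 0.0601, 0.0186]
ee_rot: [0.366, 3.12, 0.0]
wrist_force: [-3.6, 0.5, -0.6]
grip_width: 0.402
gripper_force: 1.6
```

Call:
drive_tool --moves '[[[-0.6,0,0],0],[[0,0,0],0]]'

```text
t: 22.98
ee_pos: [0.5502, 0.06, 0.0185]
ee_rot: [-0.367, -3.12, -0.0]
wrist_force: [-5.3, 1.2, 0.5]
grip_width: 0.4
gripper_force: 2.4
```

Call:
drive_tool --moves '[[[-0.4,0,0],0],[[0,0,0],0]]'

```text
t: 23.15
ee_pos: [0.5502, 0.0599, 0.0185]
ee_rot: [-0.367, -3.119, -0.0]
wrist_force: [-5.3, 3.3, 1.3]
grip_width: 0.394
gripper_force: 3.2
```

Position has stalled and the force is rising, so the rail is on the board. One firm nudge, then retreat and look.

Call:
drive_tool --moves '[[[-0.6,0,0],0],[[0,0,0],0],[[0,0,0],0]]'

```text
t: 23.4
ee_pos: [0.5503, 0.0599, 0.0185]
ee_rot: [-0.367, -3.119, 0.0]
wrist_force: [-8.3, 3.5, 3.4]
grip_width: 0.397
gripper_force: 4.4
```

Call:
drive_tool --moves '[[[3,0,0],0],[[8,0,0],0],[[10,0,-20],0],[[20,0,-40],0],[[20,-10,-40],0],[[20,-30,-20],0],[[20,-30,0],0],[[0,-35,0],0],[[0,-40,0],0],[[0,-40,0],0],[[0,0,0],0]]'

```text
t: 24.32
ee_pos: [0.4115, -0.1011, 0.1326]
ee_rot: [0.372, 3.118, -0.0]
wrist_force: [0.2, 0.1, -0.1]
grip_width: 0.399
gripper_force: 0.0
```

```bash
python3 - <<'E'
from h import *
st()
for n in("top","scene"):
    p=read_camera(n)
    for t in Z:
        for r in spot_point(t,p)[:1]: print(n,t,round(r["confidence"],2),(inH(w(p,r["point"],Z[t]))[:2]*1e3).round(1))
    if n=="top": cv2.imwrite(f"pics/f.png",cv2.resize(p["pixels"][140:310,210:410],None,fx=3.5,fy=3.5,interpolation=cv2.INTER_CUBIC))
E
```

```text
t 24.32 H x,y mm [-130.1 -189.8] z 132.6 tooly-angle rel 0.0026 F [ 0.2  0.1 -0.1] w 34.9
top holder 0.86 [9.2 0.5]
top fixed_face 0.81 [80.7 -8.8]
top stop_face 0.87 [ 46.5 109.1]
top slide_face 0.67 [ 0.4 -3.6]
top board 0.83 [46.1 38.8]
top long_header 0.79 [ 9.7 35. ]
top short_header 0.9 [ 40.3 -21.3]
top feeder 0.86 [ 58.5 239.4]
top screwdriver 0.45 [ -74.4 -232. ]
top bracket 0.65 [  89.4 -235.4]
scene holder 0.87 [-1.2 -3.3]
scene fixed_face 0.57 [83.3 -2.4]
scene stop_face 0.7 [ 55.7 104.1]
scene slide_face 0.63 [-9.7 -9.3]
scene board 0.79 [37.7 35.3]
scene long_header 0.57 [ 1.4 45. ]
scene short_header 0.83 [ 39.8 -11.4]
scene feeder 0.59 [ 58.3 243.6]
scene screwdriver 0.56 [ -78.2 -238.3]
scene bracket 0.85 [  75.4 -240.3]
```

View pics/f.png

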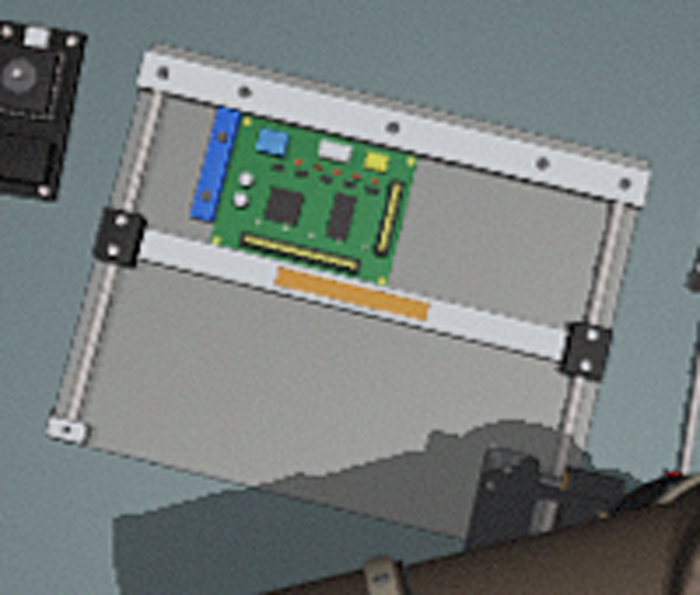

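The board sits in the corner against the stop and the fixed rail. The slide rail lies along its near edge from (215,245) to (385,285), and the bystanders are unmoved. Handing in.

```bash
python3 -c "
from bench import *
print(close_job())"
```

```text
the job is handed in; nothing more can be done
None
```

I handed the job in: the board is pushed home against the fixed rail and the blue stop, and the sliding rail is up against it. In the last top picture I could see no gap, and the motor module, screwdriver and bracket looked unmoved; the interface gave no verdict.

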